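# Press the bushing into a volume knob with one turn of the bench press

## Robot

A 7-joint arm with a two-finger parallel gripper is mounted at the origin on the work surface. World frame = base frame: x ahead of the robot, y to its left, z up, the work surface at z = 0. Lengths are in m, angles in degrees, forces in N, time in s.
With the tool pointing down it reaches from about 0.4 to 0.85 m from the base axis. Payload 4.5 kg.
Tool frame: the origin (TCP) lies on the mounting face of the last link; the fingertips stand 173 mm ahead of it and the grasp point (between the pads) lies 155 mm ahead of it; z points along the fingers, y is the line along which they close (so a half turn about z gives the same grasp; the last joint's range is limited). The gripper opens to 85 mm and grips with 20 to 120 N. Pads are 22 mm wide; open, the fingers measure 114 mm over their backs; the gripper's body (76 mm by 85 mm) begins 54 mm behind the grasp point. The pads swing forward as they close: fully open they stand 13 mm farther back than shut.
Start: joints at [77.051, 39.483, -11.15, 89.685, 9.013, 51.709, -12.324], TCP at [0.161, -0.604, 0.405] pointing down, gripper open.
Joint ranges: [-172.22, 172.22], [-26.19, 119.32], [-84.43, 86.54], [7.71, 146.69], [-57.33, 237.33], [2.42, 119.75], [-152.13, 152.13]. Speed limits (degrees/s): [147.25, 147.25, 180, 180, 180, 180, 180].

## Interface

Orientations are given as [roll, pitch, yaw] about the fixed x, y, z axes, in that order (R = Rz(yaw) Ry(pitch) Rx(roll)).
In Python, from plant import r gives the robot as it stands. Calls block until the motion is done:
- r.move_pose(position, orientation): joint-space move of the TCP to a pose.
- r.move_linear(position, rotation=None, vel=0.15): straight line of the TCP; rotation=None keeps the orientation; vel is the mean speed in m/s.
- r.set_joints(angles): joint-space move.
- r.set_gripper(opening): finger opening in m; the grip force is fixed at half the most; returns when the fingers have stopped.
- r.hold(seconds).
- r.ik(position, orientation): joint angles nearest the present ones, or None.
- r.read_state(): the state.
- r.snapshot(name): name is "scene" or "side" or "wrist"; returns the picture (480x640x3 uint8, red, green, blue); there is no depth.
- r.camera_info(name): a dict with "intrinsics" (3x3 intrinsics, pixels), "rvec" (rotation vector, rad) and "tvec" (3), from world to camera coordinates, as OpenCV has them. Camera axes: x right, y down, z forward; pixel columns grow to the right and rows downward; lengths in m; the calibration is good to about 2 mm. The wrist camera is an equidistant fisheye: a pixel r from the principal point sees the ray r / f radians off the axis. A picture is of the moment at which its call begins: read the wrist's pose just before it. camera_info takes no time and is no camera call; for the wrist camera it gives the pose at the moment of the call.
A pose or a line that the arm cannot do raises r.PlanningError and nothing moves.
- r.finish_job(): hands the job in; it is judged then, once.
The state is a dict: "time": time; "qpos": joint angles; "qd": joint speeds; "joint_efforts": joint torques, N m; "position": TCP position; "orientation": TCP orientation; "contact_force": force on the tool from outside, world axes, zero at the start; "torque": the same for the moment, N m; "gripper_width": finger opening in m; "finger_force": force on a finger pad.
Only numpy, scipy, OpenCV 4.12 (cv2) and the standard library are available. Lean on these libraries where they do the work, as an engineer would, in place of code of your own. Each camera call takes 0.05 s, during which the arm holds its last target. There are 200 camera calls.

## Task

One of the three volume knobs on the mat still has its brass bushing standing proud: set that knob fully down in the nest of the drawn-out die shuttle, then push the shuttle gently home against its stop under the ram. Take the crank handle and turn the flywheel exactly one full turn, its top going first towards the open front of the press, until the red mark is back at the red pointer; the bushing is greased in a blind bore, so where the ram meets it slow right down and let it creep in under a light, steady hand instead of forcing it. Let go with the knob in the press, the shuttle home and the wheel parked, and leave everything else on the desk where it is.

Things in the scene. Friction and masses are not known exactly. Their poses are not given: they have to be found in the camera images.
- press: Green cast bench press, 225 x 150 mm foot, 242 mm high, fixed. Origin: underside on the ram axis. Its +y is the flywheel side, its -y the side where the die shuttle draws out; column at +x, open throat at -x. Head: x -50..150, y -48..48 mm, z 132..242. Shaft along y, 200 mm up.
- flywheel (a joint): Turn of the 160 mm aluminium flywheel, rad: 0 = parked (ram at the top, red rim mark at the red pointer), grows as the top of the wheel goes to the press's -x; pi = ram at the bottom of its 22 mm stroke; 6.283 = one turn, parked again. Stays where left; bearing drag about 3 N at the handle.
- hub (a point): Centre of the flywheel's outer face, on the shaft axis (106 mm to +y and 200 mm above the press origin). The handle circles about this axis at radius 62 mm.
- crank_handle (a point): Gripping point of the crank handle: black cylinder 22 mm across, 80 mm long, along the press's y, spinning freely on its pin; this point is on its axis, 54 mm out from the wheel's face (handle runs 2 to 82 mm out). Parked it is right above the shaft, 262 mm up; at the bottom of the turn 138 mm.
- shuttle (a joint): Slide of the steel die shuttle, m, along the press's +y: 0 = fully drawn out, 0.115 = home against its solid stop, nest under the punch. Stays where left; sliding drag about 3 N. Feel for the stop: bear on it with at most 50 N, push and pinch together, and run it under 0.4 m/s.
- nest (a point): Centre of the floor of the shuttle's round nest: pocket 38.4 mm across, 8 mm deep, with a 1.5 mm chamfer, in a 70 x 70 mm steel block 16 mm thick; rim 49 mm, floor 41 mm above the table. It moves with the shuttle. A knob is 1.2 mm loose all round in it and may catch on the rim: seat it with at most 30 N.
- push_post (a point): Top centre of the shuttle's black push post: upright, 16 mm across, standing 32 mm above the shuttle's 49 mm high bar, 105 mm to the press's -y of the nest; top 81 mm above the table. Push its -y side towards +y to send the shuttle home.
- knob: The volume knob to be worked: aluminium with dark grooves, 36 mm across, 30 mm tall, about 85 g, bottom edge chamfered 1.5 mm. Origin: centre of its underside, z up. It stands on a 3 mm mat in a row of three; only this one has its 14 mm brass bushing standing 5 to 7 mm proud.
- bushing (a joint): How far the brass bushing is pressed into the knob, m: 0 = 7 mm proud, 0.007 = flush; starts at 0 to 0.002. It moves at 14 N plus 19 N for every mm/s of speed: 33 N at 1 mm/s, 52 N at 2, 200 N at 10. The thin parts stand 55 N of ram force, no more. One full stroke leaves it 0.5 to 1 mm proud.
- ram: Steel ram, 16 mm punch, driven by the flywheel: down by 11 mm x (1 - cos turn) + 1 mm x sin^2 turn. Origin: centre of the punch face, 93.5 mm up when parked. In the nest the knob's top is 71 mm and its bushing 76 to 78 mm up: the punch meets it at about 2.0 to 2.2 rad. Its force x (11 sin turn + sin 2 turn) / 62, plus the drag, is felt at the handle.
- done_knob1: A finished knob, same size, bushing flush, on the mat; to be left alone. Origin: centre of its underside.
- done_knob2: Another finished knob, same size, bushing flush, on the mat; to be left alone. Origin: centre of its underside.
- bushing_box: Small open blue box of spare bushings, 90 x 65 x 28 mm, to be left alone. Origin: centre of its underside.
- driver: Screwdriver with a red handle lying on the desk, to be left alone.
- mouse: Black mouse on its pad, 70 x 58 x 38 mm, to be left alone. Origin: centre of its underside.
- mug: Blue mug, 80 mm across, 95 mm tall, to be left alone. Origin: centre of its underside.
There are look-alikes about, which are no part of the job. Leave any orange, purple or turquoise look-alike of the knob alone.

How it is judged (in metres and radians):
On the way, in this order (a step that is already met when the one before it is completed fails the run):
1. the knob with the standing bushing sits fully down in the nest of the drawn-out shuttle (z of knob in the frame of nest below 0.002 m and horizontal distance between knob and nest below 0.0025 m and angle between knob's own z axis and vertical below 0.06 rad and value of joint shuttle below 0.06 m and value of joint bushing below 0.004 m), for 0.2 s.
2. the shuttle is pushed home under the ram, with the knob in its nest and the flywheel still parked (z of knob in the frame of nest below 0.002 m and horizontal distance between knob and nest below 0.0025 m and angle between knob's own z axis and vertical below 0.06 rad and value of joint shuttle above 0.1135 m and value of joint flywheel below 0.3 rad), for 0.2 s.
3. the flywheel has carried the ram through the bottom of its stroke and pressed the bushing in (value of joint shuttle above 0.1135 m and value of joint flywheel above 3.14 rad and value of joint bushing above 0.0055 m), for 0.05 s.
At the end, for the whole second after the job is handed in: the knob stands upright and fully down in the nest (within 2 mm), the shuttle is home (within 1.5 mm of its stop), the bushing is pressed in to within 1.5 mm of flush, and the flywheel rests parked again after exactly one turn (6.283 rad, within 0.12 rad) (z of knob in the frame of nest below 0.002 m and horizontal distance between knob and nest below 0.0025 m and angle between knob's own z axis and vertical below 0.06 rad and value of joint shuttle above 0.1135 m and value of joint bushing above 0.0055 m and value of joint flywheel between 6.163 and 6.403 rad and velocity of joint flywheel between -0.1 and 0.1 rad/s); the robot touches nothing.
It fails at once if one of the other things on the desk is shifted by more than 20 mm (distance of any of done_knob1, done_knob2, bushing_box, driver, mouse, mug from where it was at the start of the episode above 0.02 m).
It fails at once if the ram is forced: it bears on the knob and its bushing with more than 55 N (contact force between ram and knob above 55 N).
It fails at once if the shuttle is slammed or forced: it runs faster than 0.4 m/s, or the fingers bear on it with more than 50 N, push and pinch together (velocity of joint shuttle above 0.4 m/s or contact force between the fingers and shuttle above 50 N).
It fails at once if the knob is jammed or dropped hard into the shuttle, with more than 30 N, before the press is worked (value of joint flywheel below 0.5 rad and contact force between knob and shuttle above 30 N).
It fails at once if the flywheel is turned on past one turn by more than 0.3 rad, or backwards from its parked place by more than 0.3 rad (value of joint flywheel above 6.583 rad or value of joint flywheel below -0.3 rad).
It also fails if it takes over 69 s, if anything falls off the work surface, if the arm or the gripper's body presses on something with over 40 N, if the wrist force passes 120 N, or if a joint passes its speed limit or range.

## Working session

There is one attempt and no reset: what is moved stays moved. The work goes in short steps, each a Python script; the robot and the scene stay as the last script left them, time stands still between calls to the robot, and variables do not carry over. Pictures are saved under pics/ and viewed, at most 10 in all, crops included, and the job is handed in when it is done.

```bash
ls; mkdir -p pics
python3 - <<'E'
from plant import r
import cv2
for n in ("scene","side","wrist"):
    im=r.snapshot(n); cv2.imwrite(f"pics/{n}0.png",im[:,:,::-1]); c=r.camera_info(n); print(n,c)
print(r.read_state())
E
```

```text
pics
scene {'intrinsics': array([[451.01468047,   0.        , 319.74012841],
       [  0.        , 451.01468047, 244.38781158],
       [  0.        ,   0.        ,   1.        ]]), 'rvec': array([ 2.06695168,  0.674169  , -0.36247222]), 'tvec': array([-0.45412528, -0.02937968,  1.61404065])}
side {'intrinsics': array([[558.35221918,   0.        , 324.29064956],
       [  0.        , 558.35221918, 242.18358529],
       [  0.        ,   0.        ,   1.        ]]), 'rvec': array([ 2.23026968, -0.56190556,  0.23061885]), 'tvec': array([-0.49554985,  0.30467229,  1.30234774])}
wrist {'intrinsics': array([[371.64829954,   0.        , 319.70893566],
       [  0.        , 371.64829954, 239.90148564],
       [  0.        ,   0.        ,   1.        ]]), 'rvec': array([-2.27670353,  1.74729824,  0.28773725]), 'tvec': array([-0.62628711, -0.04285141,  0.38009845])}
{'time': 0.15, 'qpos': array([ 77.05093134,  39.52199395, -11.14659369,  89.72818523,
         9.01171826,  51.71068544, -12.32475763]), 'qd': array([-0.03382027, -0.06414561, -0.04921926, -0.21191402, -0.00884794,
        0.0829208 ,  0.01839245]), 'joint_efforts': array([-2.32868173e-03, -5.39935327e+01, -1.26862530e+00, -1.58718091e+01,
        9.26487293e-03,  6.46787725e-03,  2.79531525e-05]), 'position': array([ 0.16048733, -0.60379987,  0.40408415]), 'orientation': array([-1.79920967e+02,  4.57826917e-03,  1.48888109e+01]), 'contact_force': array([-0.22134872,  0.52389759,  0.16483352]), 'torque': array([-0.02960891, -0.01844257,  0.01291643]), 'finger_force': 0.0, 'gripper_width': 0.08535072940650816}
```

View pics/scene0.png

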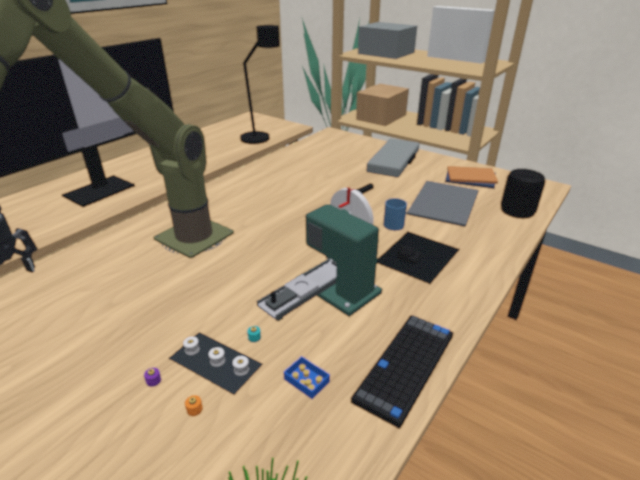

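View pics/side0.png

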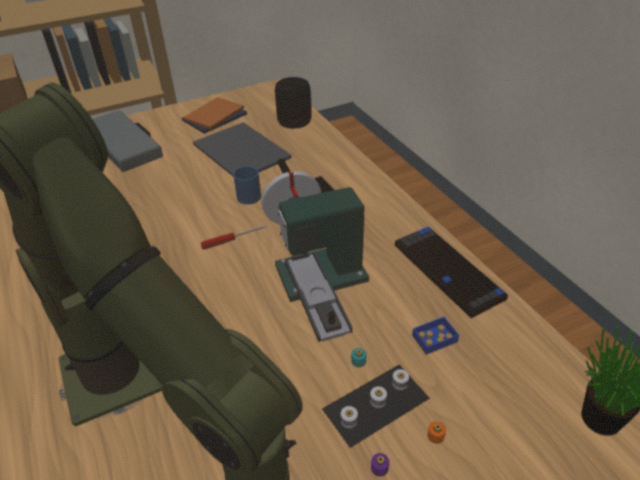

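View pics/wrist0.png

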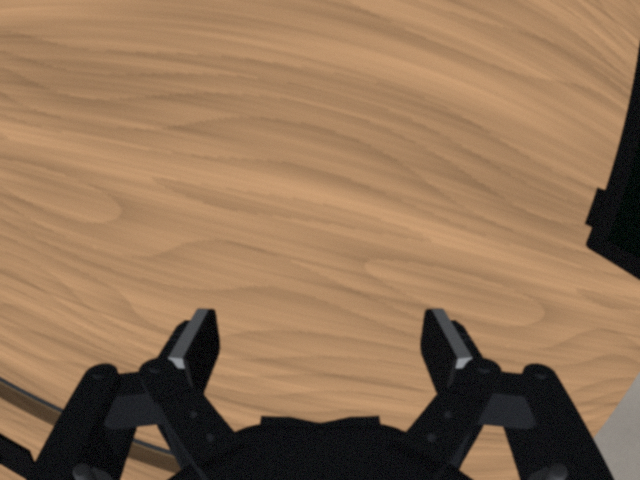

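The scene and side views show the mat with three pale knobs (scene 191,345 / 216,356 / 241,365; side 349,417 / 378,397 / 400,379). They also show the nest (scene ~301,284; side ~317,291), the push post (scene ~273,297; side ~331,315) and the flywheel behind the press. The wrist view shows bare desk only.

```bash
cat > h.py <<'E'
import numpy as np, cv2
from plant import r
def ray(ci,uv,fish=False):
    K=ci["intrinsics"]; R=cv2.Rodrigues(np.array(ci["rvec"],float))[0]; t=np.array(ci["tvec"])
    d=np.array([(uv[0]-K[0,2])/K[0,0],(uv[1]-K[1,2])/K[1,1]])
    if fish:
        th=np.hypot(*d); d=np.r_[d/max(th,1e-9)*np.sin(th),np.cos(th)]
    else: d=np.r_[d,1]
    return -R.T@t, R.T@d
def onz(ci,uv,z,fish=False):
    o,d=ray(ci,uv,fish); return o+d*(z-o[2])/d[2]
def tri(c1,u1,c2,u2):
    A=[];b=[]
    for c,u in((c1,u1),(c2,u2)):
        o,d=ray(c,u); d/=np.linalg.norm(d); P=np.eye(3)-np.outer(d,d); A.append(P); b.append(P@o)
    return np.linalg.solve(sum(A),sum(b))
def proj(ci,p,fish=False):
    K=ci["intrinsics"]; R=cv2.Rodrigues(np.array(ci["rvec"],float))[0]; q=R@np.array(p)+ci["tvec"]
    if fish:
        rr=np.hypot(q[0],q[1]); th=np.arctan2(rr,q[2]); d=q[:2]/max(rr,1e-9)*th
    else: d=q[:2]/q[2]
    return d*K[0,0]+K[:2,2]
def save(n,im): cv2.imwrite(f"pics/{n}.png",im[:,:,::-1])
E
python3 - <<'E'
from h import *
np.set_printoptions(precision=4,suppress=True)
S=r.camera_info("scene");D=r.camera_info("side")
for n,a,b in [("k1",(191,345),(349,417)),("k2",(216,356),(378,397)),("k3",(241,365),(400,379))]:
    print(n,tri(S,a,D,b),onz(S,a,.033),onz(D,b,.033))
for n,a,b,z in [("nest",(301,284),(317,291),.049),("post",(273,297),(331,313),.07),("hub",(351,207),(291,197),.2),("box",(307,377),(436,336),.02),("turq",(254,333),(359,357),.02),("mug",(395,214),(247,185),.05)]:
    print(n,tri(S,a,D,b),onz(S,a,z),onz(D,b,z))
print("redmark/driver",onz(D,(218,241),.01),onz(D,(265,227),.01))
a=cv2.resize(cv2.imread("pics/scene0.png")[170:330,230:430],None,fx=4,fy=3.75)[:, :]
b=cv2.resize(cv2.imread("pics/side0.png")[150:350,230:400],None,fx=3,fy=3)
cv2.imwrite("pics/c1.png",a);cv2.imwrite("pics/c2.png",b)
E
```

```text
k1 [ 0.4242 -0.3693  0.0164] [ 0.4379 -0.3757  0.033 ] [ 0.4186 -0.3808  0.033 ]
k2 [ 0.5039 -0.3578  0.0174] [ 0.5154 -0.3641  0.033 ] [ 0.4973 -0.3687  0.033 ]
k3 [ 0.5728 -0.3409  0.0156] [ 0.5845 -0.3487  0.033 ] [ 0.5644 -0.3528  0.033 ]
nest [ 0.5207 -0.0365  0.0477] [ 0.5213 -0.0364  0.049 ] [ 0.5199 -0.0389  0.049 ]
post [ 0.5075 -0.1395  0.0668] [ 0.5118 -0.1466  0.07  ] [ 0.5072 -0.1379  0.07  ]
hub [0.5512 0.1646 0.2141] [0.5318 0.2035 0.2   ] [0.5536 0.1676 0.2   ]
box [ 0.7217 -0.2737  0.0097] [ 0.7262 -0.276   0.02  ] [ 0.7142 -0.2844  0.02  ]
turq [ 0.5233 -0.2427  0.015 ] [ 0.5261 -0.2427  0.02  ] [ 0.5205 -0.2494  0.02  ]
mug [0.5417 0.4956 0.0431] [0.5457 0.4893 0.05  ] [0.5375 0.4817 0.05  ]
redmark/driver [0.3746 0.3144 0.01  ] [0.5207 0.3067 0.01  ]
```

View pics/c2.png

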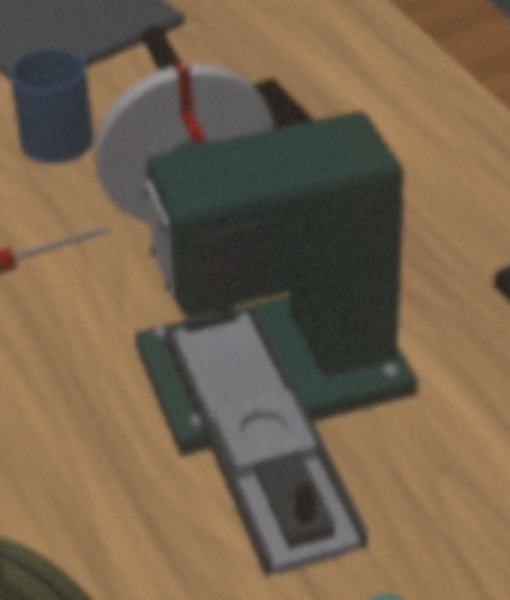

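The crop shows the press with its column at +x (right), the shuttle drawn out towards the camera, the nest ring at crop (263,425), the post at (305,505), and the red mark at the top of the wheel. Next I'll look closer with the wrist camera.

Run:
```python
from h import *
np.set_printoptions(precision=4,suppress=True)
def cam():
    s=r.read_state(); ci=r.camera_info("wrist"); R=cv2.Rodrigues(ci["rvec"])[0]
    print(s["time"],s["position"],s["orientation"],"cam",-R.T@ci["tvec"],"axis",R[2]); return ci
cam()
r.move_pose([0.50,-0.36,0.36],[180,0,10.5]); r.hold(.3)
ci=cam(); im=r.snapshot("wrist"); save("w1",im); np.savez("w1.npz",**ci)
r.move_pose([0.515,-0.09,0.36],[180,0,10.5]); r.hold(.3)
ci=cam(); im2=r.snapshot("wrist"); save("w2",im2); np.savez("w2.npz",**ci)
save("w12",np.hstack([cv2.resize(im,(400,300)),cv2.resize(im2,(400,300))]))
```

```text
0.15 [ 0.1605 -0.6038  0.4041] [-179.921     0.0046   14.8888] cam [ 0.2402 -0.5843  0.3734] axis [-0.309  -0.082  -0.9475]
2.0 [ 0.4995 -0.3607  0.3601] [179.988    0.0039  10.4316] cam [ 0.5806 -0.3475  0.3294] axis [-0.3141 -0.0593 -0.9475]
3.4 [ 0.515  -0.0911  0.3599] [179.9803   0.0001  10.3936] cam [ 0.5961 -0.0779  0.3292] axis [-0.3141 -0.0592 -0.9476]
```

View pics/w12.png

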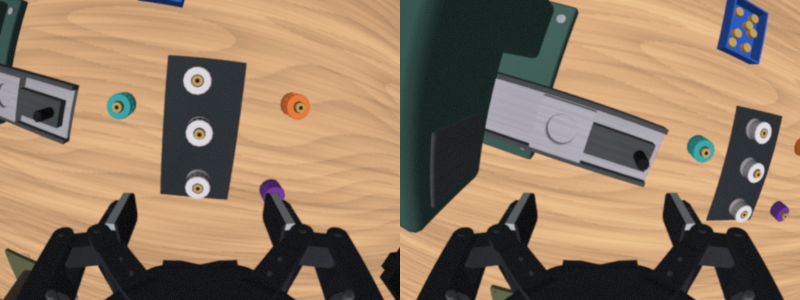

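The left half shows the three knobs on the mat at full-size pixels of about (315,128), (318,213) and (315,299). The right half shows the nest at about (257+640·0, 205) and the post at (388,252). I'll enlarge the knobs and measure.

Run:
```python
from h import *
a=cv2.imread("pics/w1.png")[90:330,255:385]; b=cv2.imread("pics/w2.png")
print(b.shape)
b1=b[170:360,525:640]; c=b[110:300,130:430]
A=cv2.resize(a,(260,480)); B=cv2.resize(b1,(230,380)); 
out=np.zeros((600,800,3),np.uint8); out[:480,:260]=A; out[:380,260:490]=B
C=cv2.resize(c,(310,196)); out[390:586,270:580]=C
s=cv2.imread("pics/side0.png")[360:435,325:425]; out[:225,495:795]=cv2.resize(s,(300,225),interpolation=cv2.INTER_CUBIC)
n=cv2.resize(b[160:250,200:300],(200,180)); out[400:580,590:790]=n
cv2.imwrite("pics/c3.png",out)
```

```text
(480, 640, 3)
```

View pics/c3.png

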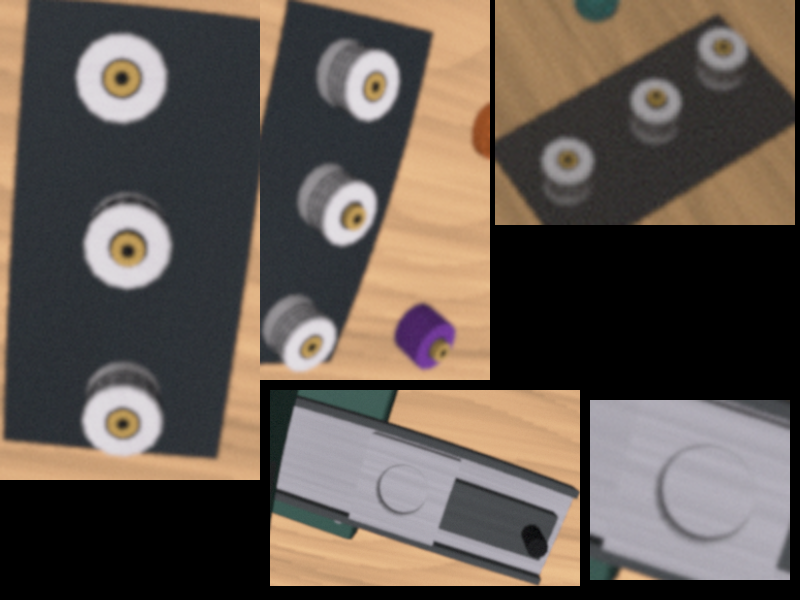

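The middle knob is the one: its brass collar stands proud in both the second wrist view and the side view. Its top is at about (319,213) in w1. The nest is centred near (259,205) in w2.

Run:
```python
from h import *
np.set_printoptions(precision=4,suppress=True)
w1=dict(np.load("w1.npz")); w2=dict(np.load("w2.npz"))
a=cv2.imread("pics/w1.png")
m=((a.min(2)>165)&(a.max(2).astype(int)-a.min(2)<40)).astype(np.uint8)
cs,_=cv2.findContours(m,cv2.RETR_EXTERNAL,cv2.CHAIN_APPROX_NONE)
for c in cs:
    if cv2.contourArea(c)>500:
        e=cv2.fitEllipse(cv2.convexHull(c)); 
        if 250<e[0][0]<400: print("knob",e,onz(w1,e[0],.033,True))
n=onz(w2,(259,205),.049,True); p=onz(w2,(390,246),.081,True)
print("nest",n,"post",p)
d=n-p; d=d[:2]/np.hypot(*d[:2]); yaw=np.degrees(np.arctan2(-d[1],-d[0])); print("tool yaw",yaw)
t=n[:2]-d*(-0.0)+d*0.016   # tool x = -d; tcp = nest - .016*toolx
for Y in (yaw,): print(r.ik([t[0],t[1],.29],[180,0,Y]))
r.move_pose([t[0],t[1],.29],[180,0,yaw]); r.hold(.3)
ci=r.camera_info("wrist"); im=r.snapshot("wrist"); save("w3",im); np.savez("w3.npz",**ci); print(r.read_state()["time"],proj(ci,n,True),proj(ci,p,True))
```

```text
knob ((315.595458984375, 300.24517822265625), (34.45933532714844, 37.83377456665039), 95.32005310058594) [ 0.4254 -0.3729  0.033 ]
knob ((318.213134765625, 212.7552947998047), (40.556522369384766, 41.77561950683594), 100.73847198486328) [ 0.5053 -0.3605  0.033 ]
knob ((315.21630859375, 128.6570281982422), (42.941322326660156, 43.625980377197266), 88.84939575195312) [ 0.5725 -0.3457  0.033 ]
nest [ 0.5229 -0.0436  0.049 ] post [ 0.5185 -0.1439  0.081 ]
tool yaw -92.52792517642338
[ -23.0902   48.6453   37.2873  114.2407  -51.8454   35.3309 -132.8313]
4.7417 [320.2838 235.9327] [320.6997  53.2875]
```

View pics/w3.png

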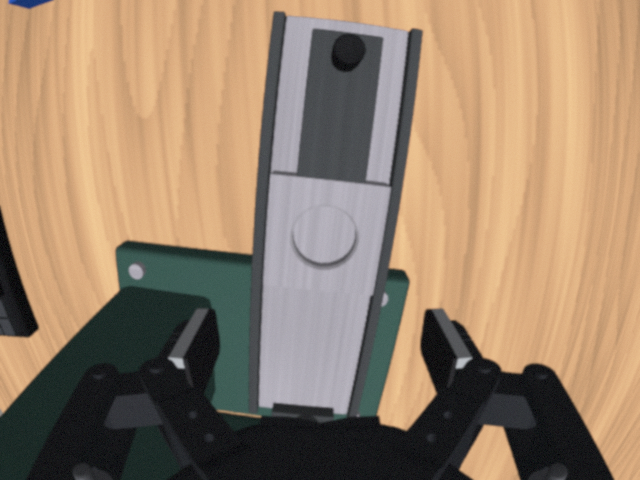

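The close view shows the nest ring centred at ~(324,236), the post top at ~(348,47), and the foot screws at (137,271) and (383,299). I'll refine numerically.

Run:
```python
from h import *
np.set_printoptions(precision=4,suppress=True)
w=dict(np.load("w3.npz")); im=cv2.imread("pics/w3.png"); g=cv2.GaussianBlur(cv2.cvtColor(im,cv2.COLOR_BGR2GRAY),(5,5),1).astype(float)
P=[]
for t in np.linspace(0,2*np.pi,72,endpoint=False):
    rr=np.arange(24,40,.5); x=324.5+rr*np.cos(t); y=236+rr*np.sin(t)
    v=cv2.remap(g.astype(np.float32),x.astype(np.float32)[None],y.astype(np.float32)[None],1)[0]
    k=np.argmin(v); P.append((x[k],y[k],v.max()-v[k]))
P=np.array(P); Q=P[P[:,2]>12]
W=np.array([onz(w,p[:2],.049,True)[:2] for p in Q])
A=np.c_[2*W,np.ones(len(W))]; s=np.linalg.lstsq(A,(W**2).sum(1),rcond=None)[0]
res=np.hypot(*(W-s[:2]).T); ok=abs(res-np.median(res))<.0012
s=np.linalg.lstsq(A[ok],(W[ok]**2).sum(1),rcond=None)[0]; R=np.sqrt(s[2]+s[0]**2+s[1]**2)
print("nest",s[:2],"R",R,len(Q),ok.sum(), np.abs(np.hypot(*(W[ok]-s[:2]).T)-R).mean())
m=((g<45)).astype(np.uint8); m[90:]=0; m[:,:325]=0;m[:,372:]=0
cs,_=cv2.findContours(m,0,1); c=max(cs,key=cv2.contourArea); print("dark post bbox",cv2.boundingRect(c),cv2.minEnclosingCircle(c))
n=np.r_[s[:2],.049]
for uv in((349,46),(347,48)):
    p=onz(w,uv,.081,True); print("post",p,"dist",np.hypot(*(n-p)[:2]),"ydir yaw-90",np.degrees(np.arctan2(*(n-p)[[1,0]]))-90)
a,b=[onz(w,u,.025,True) for u in((137,271),(383,299))]; print("screws",a,b,np.degrees(np.arctan2(*(a-b)[[1,0]])),np.hypot(*(a-b)[:2]))
# rails: left/right boundaries
e=[onz(w,u,.049,True) for u in((284,16),(262,255),(408,32),(386,182))]; 
print("railL",np.degrees(np.arctan2(*(e[1]-e[0])[[1,0]]))-90,"railR",np.degrees(np.arctan2(*(e[3]-e[2])[[1,0]]))-90)
```

```text
nest [ 0.5207 -0.0441] R 0.019032570738534902 46 46 0.00010118791329866415
dark post bbox (331, 35, 34, 37) ((347.1164245605469, 52.47260284423828), 18.9171199798584)
post [ 0.505  -0.1471  0.081 ] dist 0.10420126452448737 ydir yaw-90 -8.631112935554498
post [ 0.506  -0.1461  0.081 ] dist 0.10308388463494841 ydir yaw-90 -8.1713461146294
screws [ 0.6616 -0.0144  0.025 ] [0.4803 0.0135 0.025 ] -8.764409688696356 0.1834945680683064
railL -8.706870053694686 railR -9.817780508044308
```

Run:
```python
from h import *
np.set_printoptions(precision=4,suppress=True)
def st(m):
    s=r.read_state(); print(m,s["time"],s["position"],s["contact_force"],s["gripper_width"],s["finger_force"]); return s
k=np.array([.5053,-.3605]); n=np.array([.5207,-.0441])
r.move_pose([*k,.27],[180,0,10.5])
r.move_linear([*k,.187]); r.hold(.2); st("at knob")
r.set_gripper(0.0); st("gripped")
r.move_linear([*k,.30],vel=.2); st("lift")
r.move_pose([*n,.30],[180,0,-8.6]); r.hold(.2); st("hover")
r.move_linear([*n,.243],vel=.15); r.hold(.3); st("low")
im=r.snapshot("wrist"); save("w4",im)
```

```text
at knob 7.1083 [ 0.5057 -0.3608  0.1882] [-0.0192  0.3876  0.4011] 0.08555641177883079 0.0
gripped 7.6333 [ 0.5054 -0.3606  0.1875] [-0.1311  0.367   6.0293] 0.033997033120002296 59.56513524055481
lift 8.35 [ 0.5049 -0.36    0.2989] [ 1.0433  0.7165 -1.7256] 0.034114116322087065 59.72689926624298
hover 9.7583 [ 0.5201 -0.0468  0.2994] [-1.4185 -8.6079 -0.3219] 0.033727610962188924 64.69509959220886
low 10.5917 [ 0.5191 -0.0466  0.2416] [-1.8859 -8.8591 -3.9776] 0.03402519150978661 65.00269174575806
```

View pics/w4.png

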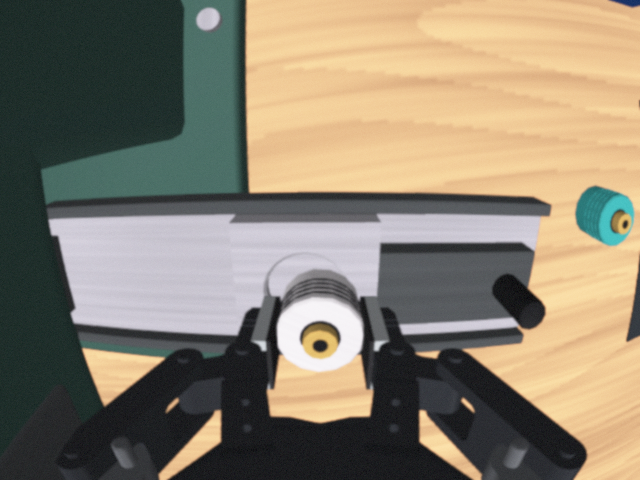

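The knob is held upright (top at 320,330) and the nest is just above and behind it at ~(305,280). The flared finger linkage on the left is touching the press head (−9 N in y). I'll back off and turn the gripper so the fingers close along press x.

```bash
cat >> h.py <<'E'
np.set_printoptions(precision=4,suppress=True)
def st(m):
    s=r.read_state(); print(m,s["time"],s["position"],s["contact_force"],s["gripper_width"],s["finger_force"]); return s
YD=np.array([.1495,.9888]); XD=np.array([.9888,-.1495]); N=np.array([.5207,-.0441])
E
python3 - <<'E'
from h import *
b=N-.05*YD
r.move_linear([*b,.28],vel=.15); st("back")
r.move_pose([*b,.28],[180,0,-98.6]); st("rot")
r.move_linear([*N,.28],vel=.15); r.hold(.2); s=st("hover"); f0=s["contact_force"]
r.move_linear([*N,.236],vel=.1); r.hold(.2); s=st("low"); print(s["orientation"])
im=r.snapshot("wrist"); save("w5",im); np.savez("w5.npz",**r.camera_info("wrist"))
E
```

```text
back 11.2083 [ 0.5133 -0.0928  0.2799] [-0.2377  0.4699 -1.0109] 0.03416007708155882 64.67628836631775
rot 12.1833 [ 0.5132 -0.0927  0.2795] [ 0.3935 -0.246  -0.5342] 0.03377850508526347 64.96919631958008
hover 12.8667 [ 0.5205 -0.0455  0.2802] [-0.1354  0.3693 -1.0042] 0.03370275652488986 64.97063398361206
low 13.6583 [ 0.5209 -0.0442  0.2365] [ 0.2923  0.031  -0.8107] 0.033827407581013595 64.97091293334961
[-179.9383   -0.0168  -98.5929]
```

View pics/w5.png

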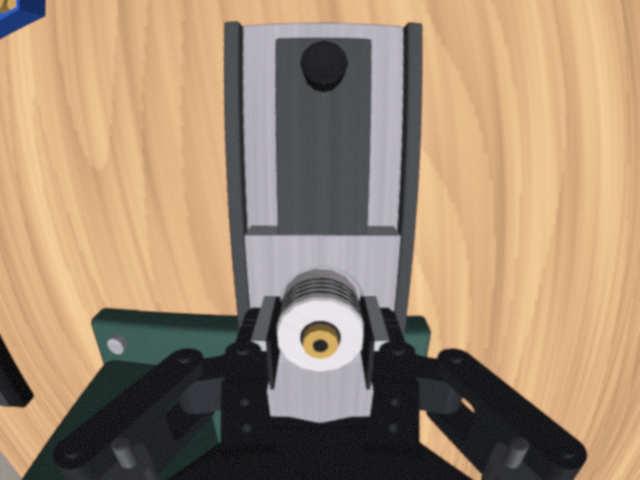

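The knob is just above the nest. The shuttle midline (rails 224 and 422, post 324) runs ~3 px right of the knob centre (320), so I need about 1.2 mm towards press −x. I'll correct that and lower by feel.

Run:
```python
from h import *
im=cv2.cvtColor(cv2.imread("pics/w5.png"),cv2.COLOR_BGR2GRAY)
for c in (320,330,345): print(c,im[250:285,c])
for row in (290,): print(im[row,268:285],im[row,350:376])
p=N-.0012*XD
r.move_linear([*p,.236],vel=.05); r.hold(.2); f0=st("shift")["contact_force"][2]
z=.236
while z>.2245:
    z-=.001; r.move_linear([*p,z],vel=.02); s=r.read_state(); f=s["contact_force"]
    print(round(z,4),s["position"],f)
    if f[2]-f0>8: print("contact"); break
r.hold(.2); st("end")
```

```text
320 [177 178 177 178 177 175 180 178 175 179 177 177 177 176 179 174 171 171
 162 143 124 117 119 119 118 114 110  93  68  69  91  84  71  66  88]
330 [188 186 189 186 183 187 186 184 187 186 186 187 187 186 185 185 178 176
 172 163 136 125 120 120 121 125 122 118  99  86  89 101  93  82  86]
345 [185 185 186 185 184 185 183 183 185 183 183 180 184 180 185 182 180 183
 183 182 177 172 170 171 172 172 158 141 131 125 124 125 124 120 107]
[177 179 176 176 176 174 179 182 183 187 184 184 180 178 173 168 153] [ 73  79  95 111 126 141 160 175 176 171 160 161 171 176 180 184 179 179
 181 181 182 183 180 180 182 179]
shift 14.1583 [ 0.5195 -0.0439  0.236 ] [-0.4931 -0.0702 -1.3788] 0.03376890789663772 64.97110962867737
0.235 [ 0.5195 -0.0439  0.2349] [-0.0645 -0.3999 -1.092 ]
0.234 [ 0.5195 -0.0439  0.2339] [ 0.1641 -1.1643 -0.8276]
0.233 [ 0.5196 -0.0438  0.2329] [ 0.4828 -0.75   -1.6333]
0.232 [ 0.5196 -0.0438  0.232 ] [-0.0346  0.374  -0.5376]
0.231 [ 0.5196 -0.0438  0.2317] [-1.0456  2.2822  6.2998]
0.23 [ 0.5195 -0.0439  0.2314] [-1.5707  2.9084 14.9862]
contact
end 15.8583 [ 0.5195 -0.0439  0.2314] [-1.9854  2.5241 14.0607] 0.034048247411929425 66.71204566955566
```

```bash
cat >> h.py <<'E'
def seat(p,z0=.2335,f0=-1.0,zend=.2245,lim=9):
    p=np.array(p,float); r.move_linear([*p,z0],vel=.04); z=.2325
    r.move_linear([*p,z],vel=.04)
    for i in range(30):
        z-=.0006; r.move_linear([*p,z],vel=.02); s=r.read_state(); f=s["contact_force"]
        if f[2]-f0>lim: 
            print("stop",s["time"],p,s["position"],f); return s
        if f[2]-f0>3 and s["position"][2]>.2265:   # comply sideways
            g=f[:2]; p=p+.0003*g/max(np.hypot(*g),1e-6)*(np.hypot(*g)>.8)
        if z<zend: print("down",s["time"],p,s["position"],f); return s
E
python3 - <<'E'
from h import *
p=np.array([.5195,-.0440])
for k in range(3):
    s=seat(p)
    if s["position"][2]<.2275: break
    g=s["contact_force"][:2]; p=p+.0008*g/np.hypot(*g)
r.hold(.1); st("end")
E
```

```text
stop 17.1083 [ 0.5194 -0.0437] [ 0.5194 -0.0438  0.2316] [-0.83    2.1305 10.1255]
stop 18.6083 [ 0.5187 -0.0429] [ 0.5189 -0.0431  0.2313] [-2.2085  1.2881 12.2241]
stop 19.8583 [ 0.5183 -0.0427] [ 0.5183 -0.0428  0.2316] [-1.0348  1.137  10.1216]
end 19.9583 [ 0.5183 -0.0428  0.2316] [-2.2385  0.2978  9.2535] 0.033563636887925005 66.27375841140747
```

Run:
```python
from h import *
p=np.array([.5195,-.0440])
r.move_linear([*p,.236],vel=.06); r.hold(.15); st("up")
im=r.snapshot("wrist"); np.savez("w6.npz",**r.camera_info("wrist"))
r.move_linear([*(p-.03*YD),.27],vel=.15);r.hold(.15)
st("b"); im2=r.snapshot("wrist"); save("w7",im2); save("w6",im); np.savez("w7.npz",**r.camera_info("wrist"))
a=cv2.resize(im[220:420,230:410],(400,444)); b=cv2.resize(im2[220:420,230:410],(400,444)); save("c6",np.hstack([a,b]))
```

```text
up 20.3583 [ 0.5194 -0.0439  0.2357] [-0.2425  0.0279 -1.5657] 0.033847461924601974 64.91361379623413
b 21.0083 [ 0.5149 -0.0725  0.2692] [ 0.4903 -0.5329 -1.5286] 0.033671511041644814 64.91115689277649
```

View pics/c6.png

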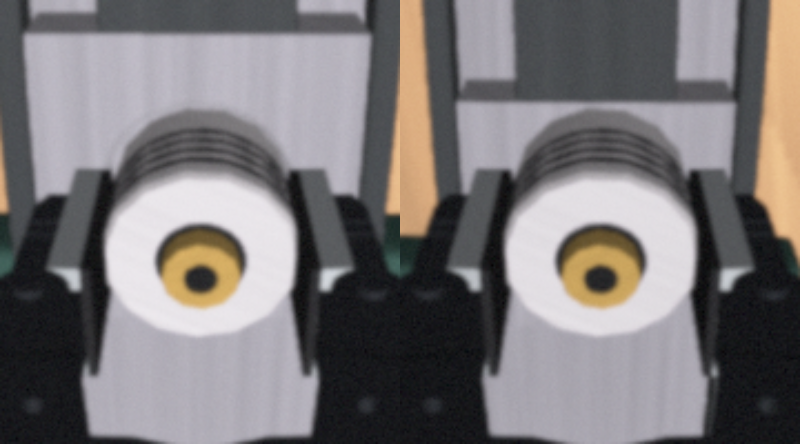

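The knob hangs upright. The nest ring shows evenly on its left and right, but is hidden at the far (image-top, −y) side, so the knob must go further to +y. I'll measure how far from the visible arcs.

Run:
```python
from h import *
w=dict(np.load("w6.npz")); im=cv2.imread("pics/w6.png"); g=cv2.GaussianBlur(cv2.cvtColor(im,cv2.COLOR_BGR2GRAY),(3,3),0).astype(int)
for row in range(264,300,4): print(row,g[row,274:292],g[row,348:368])
print("col320",g[262:276,320])
cc=proj(w,[*(N+.0),.049],True); print(cc)
t=np.linspace(0,2*np.pi,400)
P=np.array([.5194,-.0439])
for nm,c,R,z in(("nest@N",N,.0207,.049),("knob@tcp",P,.018,.0535),("knobtopband",P,.018,.0815)):
    q=np.array([proj(w,[c[0]+R*np.cos(a),c[1]+R*np.sin(a),z],True) for a in t]); print(nm,"cols",q[:,0].min(),q[:,0].max(),"rows",q[:,1].min(),q[:,1].max())
m=((im.min(2)>165)).astype(np.uint8); m[:, :270]=0;m[:,370:]=0;m[:290]=0;m[375:]=0
cs,_=cv2.findContours(m,0,1); c=max(cs,key=cv2.contourArea); print(cv2.boundingRect(c))
```

```text
264 [184 182 181 181 181 182 182 181 181 181 181 181 183 185 186 187 188 188] [181 180 179 178 179 181 182 184 185 186 186 186 186 184 182 181 181 181
 181 182]
268 [184 182 182 182 182 182 182 182 182 181 181 182 183 185 186 187 188 187] [180 179 179 178 178 179 182 184 184 185 186 185 184 183 182 182 182 182
 182 183]
272 [184 183 182 182 183 183 183 182 182 182 182 182 183 185 186 186 187 187] [180 178 178 178 179 180 182 184 186 187 186 184 184 183 181 180 181 181
 182 183]
276 [183 182 182 182 182 182 182 182 181 181 182 182 182 182 180 179 180 181] [168 171 174 177 178 179 182 184 186 187 187 186 184 181 180 180 180 181
 182 182]
280 [183 182 181 181 181 182 183 183 181 178 176 175 176 177 177 175 169 157] [139 148 156 162 168 174 179 183 185 186 185 184 182 181 180 180 180 181
 181 181]
284 [184 183 182 181 181 181 178 176 175 174 175 174 168 154 138 124 114 110] [121 125 129 135 142 152 162 171 178 183 185 185 183 180 179 179 180 182
 182 183]
288 [185 183 181 179 177 175 174 176 179 180 173 156 134 116 106  97  87  77] [ 89  94 102 111 118 123 130 140 153 166 176 181 182 181 180 179 180 181
 182 183]
292 [186 183 180 176 172 171 174 179 179 169 147 120  94  76  66  61  60  62] [ 87  82  77  72  73  83 100 118 133 145 156 164 172 177 179 180 181 183
 184 183]
296 [125 119 110 104 105 119 141 156 148 121  93  76  65  61  60  61  63  68] [ 89  81  72  66  63  62  65  75  93 114 128 127 116 109 108 111 117 123
 127 128]
col320 [180 179 178 177 175 172 163 147 130 120 118 117 115 113]
[317.741  302.5324]
nest@N cols 274.24362090608264 361.27245099788865 rows 262.1490680539345 338.71749056320823
knob@tcp cols 281.77522459820636 359.2928160022976 rows 271.58213850959163 339.247141205892
knobtopband cols 275.4973866304398 366.0033302652634 rows 301.16344826140704 375.5286750746435
(278, 298, 85, 77)
```

Run:
```python
from h import *
from scipy.optimize import least_squares
w5=dict(np.load("w5.npz")); w6=dict(np.load("w6.npz"))
im=cv2.imread("pics/w5.png"); g=cv2.GaussianBlur(cv2.cvtColor(im,cv2.COLOR_BGR2GRAY),(3,3),0).astype(int)
for row in range(272,296,4): print(row,g[row,340:368])
L=[onz(w6,u,.049,True)[:2] for u in((278.8,292),(280,288),(282.5,284),(285,280),(289,276))]
Rr=[onz(w5,u,.049,True)[:2] for u in((360.5,290),(346,272))]
W=np.array(L+Rr)
for R in(.019,.0199,.0207):
    s=least_squares(lambda c:np.hypot(*(W-c).T)-R,N); print(R,s.x,s.fun*1e3)
# knob in w6: far edge row 269 at col 320, chamfer shoulder height .055, R .018
for z,R in((.0535,.0165),(.055,.018)):
    e=onz(w6,(320.5,269),z,True)[:2]; print("knob centre",e+R*YD)
```

```text
272 [172 174 174 173 171 171 173 176 178 180 181 182 181 179 178 178 180 181
 182 184 186 186 186 185 183 182 181 181]
276 [127 130 135 140 148 157 168 174 175 173 171 170 171 173 175 177 179 182
 183 185 186 186 185 183 182 182 181 181]
280 [117 121 123 124 124 125 128 136 149 162 171 175 173 168 165 167 171 177
 181 184 185 186 185 184 182 181 180 180]
284 [ 77  77  80  89  98 106 112 118 122 126 131 140 153 165 172 174 172 168
 169 175 181 184 185 184 182 180 179 180]
288 [ 78  75  76  80  86  90  91  90  88  91 100 110 117 125 135 150 166 174
 172 167 166 171 177 181 182 181 180 180]
292 [ 77  72  70  75  83  90  94  94  89  83  77  72  73  85 103 124 147 166
 174 170 162 158 161 168 175 178 180 181]
0.019 [ 0.5206 -0.0444] [ 0.0845  0.1535 -0.0592  0.0372 -0.0617  0.2488 -0.1325]
0.0199 [ 0.5207 -0.0429] [-0.2709 -0.0537 -0.1129  0.122   0.1652 -0.2617  0.0881]
0.0207 [ 0.5208 -0.0417] [-0.544  -0.2064 -0.1415  0.2036  0.3594 -0.6318  0.297 ]
knob centre [ 0.5191 -0.0466]
knob centre [ 0.5192 -0.0458]
```

Run:
```python
from h import *
p=np.array([.5208,-.0420]); r.move_linear([*p,.236],vel=.12); r.hold(.15); st("above")
for k in range(3):
    s=seat(p)
    if s["position"][2]<.2275: break
    g=s["contact_force"][:2]; p=p+.0010*g/np.hypot(*g)
r.hold(.1); st("end")
```

```text
above 21.75 [ 0.5208 -0.0429  0.2365] [ 0.0925 -0.0891 -1.2614] 0.03374713803326036 64.94937300682068
stop 25.5 [ 0.5208 -0.042 ] [ 0.5208 -0.0421  0.2254] [-1.0392  0.0905  8.4124]
end 25.6 [ 0.5208 -0.0421  0.2254] [-0.6204  1.2222  7.7829] 0.033469252505541974 66.2375271320343
```

Run:
```python
from h import *
r.set_gripper(.055); s=st("open")
p=s["position"][:2]
r.move_linear([*p,.30],vel=.2)
im=r.snapshot("wrist"); save("w8",im)
r.set_gripper(0)
b=N-.150*YD
r.move_linear([*b,.30],vel=.25); r.move_linear([*b,.236],vel=.2); r.hold(.1); f0=st("behind")["contact_force"][:2]@YD
# approach, feel post
a=-.150
while a<-.115:
    a+=.003; r.move_linear([*(N+a*YD),.236],vel=.04); f=r.read_state()["contact_force"][:2]@YD-f0
    if f<-1.5: break
st("contact? %.3f"%a)
```

```text
open 25.9417 [ 0.5208 -0.042   0.2246] [0.0494 0.1931 1.3471] 0.0550288208452735 0.0
behind 28.4083 [ 0.4989 -0.1921  0.2371] [-0.8844 -0.0766  0.3577] 0.0001222396370182872 0.0
contact? -0.117 31.1583 [ 0.5032 -0.16    0.2361] [ 0.3021 -2.1044  0.7464] -6.0413914211353666e-05 1.122763204621151
```

View pics/w8.png

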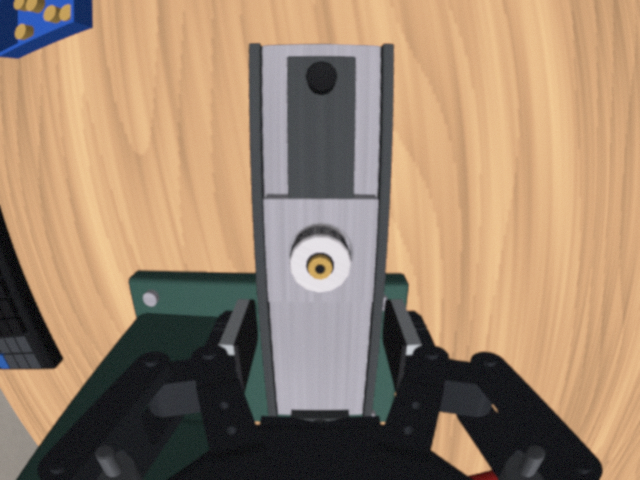

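The picture shows the knob seated in the nest at (320,262), and the fingers now touch the post. I'll push the shuttle home.

Run:
```python
from h import *
f0=0; a=-.012
r.move_linear([*(N+a*YD),.236],vel=.09); st("near")
while a<.012:
    a+=.002; r.move_linear([*(N+a*YD),.236],vel=.03); s=r.read_state(); f=s["contact_force"][:2]@YD
    if f<-12: break
s=st("home? %.3f"%a); print("adv",(s["position"][:2]-N)@YD)
r.hold(.2)
r.move_linear([*(N+(a-.03)*YD),.236],vel=.15); 
b=N-.05*YD; r.move_linear([*b,.36],vel=.25)
im=r.snapshot("scene"); save("s2",im); im2=r.snapshot("side"); save("d2",im2)
save("c8",np.vstack([cv2.resize(im[160:320,250:450],(500,300))[:, :],cv2.resize(im2[150:350,200:400][20:140],(500,300))]))
st("up")
```

```text
near 32.475 [ 0.519  -0.0563  0.2361] [ 1.0802 -4.6312  0.3813] 0.00020868495867330212 1.9753731228411198
home? -0.006 33.225 [ 0.519  -0.0546  0.2362] [ -1.0569 -14.3561  -1.7513] -0.0001064340372412174 6.946286670863628
adv -0.010674547925291603
up 34.525 [ 0.5128 -0.0923  0.3584] [-0.6732 -0.4858 -0.2682] -3.156287197664724e-05 0.0
```

View pics/c8.png

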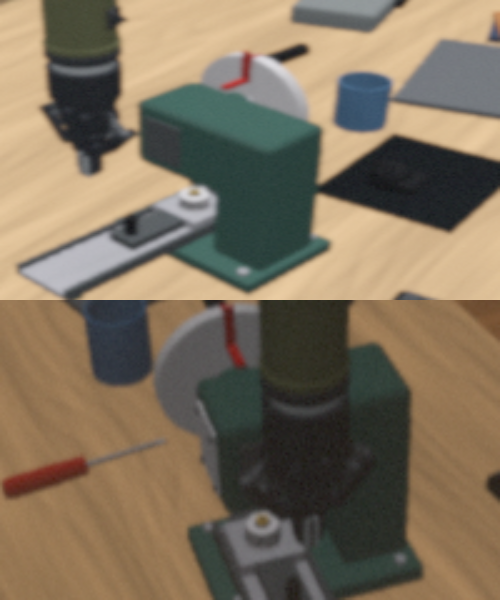

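The side crop shows the knob top at full-image ~(305,259), and the scene crop shows it at ~(328,267). The head should cover it at home, so I'll compute where it is.

Run:
```python
from h import *
S=r.camera_info("scene");D=r.camera_info("side")
k=onz(D,(304.8,259.2),.077); print("side knob",k,(k[:2]-N)@YD)
u=(250+195/2.5,160+195*160/300); k=onz(S,u,.077); print("scene knob",u,k,(k[:2]-N)@YD)
for a in (0,.105,.115): print(a,proj(D,[*(N+a*YD),.077]),proj(S,[*(N+a*YD),.077]))
print(proj(D,[*(N-.105*YD),.081]),proj(D,[*(N+.01*YD),.081]),proj(S,[*(N+.01*YD),.081]))
```

```text
side knob [0.533  0.0552 0.077 ] 0.10000991227720207
scene knob (328.0, 264.0) [0.5495 0.0587 0.077 ] 0.10594893861367952
0 [317.9495 284.4387] [298.9445 277.5376]
0.105 [305.1901 257.7509] [324.6128 262.3207]
0.115 [304.0424 255.3502] [326.934  260.9447]
[332.14   313.0231] [316.6324 280.6511] [301.4665 274.9093]
```

I've now viewed 12 pictures, which is over the limit of 10, so I'll work from numbers only. First check: how far the shuttle has gone, from the knob and post positions before and after.

Run:
```python
from h import *
r.hold(.1); st("now"); ci=r.camera_info("wrist"); im=r.snapshot("wrist"); save("w9",im); np.savez("w9.npz",**ci)
b=im[:,:,::-1]; 
e=proj(ci,[*(N+.010*YD),.081],True); k=proj(ci,[*(N+.115*YD),.071],True); print("expect post",e,"knob",k)
g=cv2.cvtColor(im,cv2.COLOR_RGB2GRAY)
m=(g<42).astype(np.uint8)
for c in cv2.findContours(m,0,1)[0]:
    (x,y,w,h)=cv2.boundingRect(c)
    if 60<cv2.contourArea(c)<4000 and abs(x+w/2-e[0])<50 and abs(y+h/2-e[1])<60: print("dark",(x,y,w,h),cv2.contourArea(c))
m=((im.min(2)>150)).astype(np.uint8)
for c in cv2.findContours(m,0,1)[0]:
    (x,y,w,h)=cv2.boundingRect(c)
    if cv2.contourArea(c)>60 and abs(x+w/2-k[0])<80 and abs(y+h/2-k[1])<80: print("white",(x,y,w,h),cv2.contourArea(c))
x=int(round(e[0])); print("col",x,g[int(e[1])-45:int(e[1])+45:2,x])
```

```text
now 34.625 [ 0.5129 -0.0929  0.3585] [-0.6395 -0.9851 -0.5321] -1.1959986090143254e-05 0.0
expect post [318.3053 314.66  ] knob [318.2656 404.9268]
dark (310, 282, 19, 60) 466.0
dark (297, 268, 44, 5) 132.5
col 318 [35 40 61 69 71 69 55 24 15 11 18  9 10 10 21 17 14 21 15 18 22 16 18 17
 13 20 17 21  9 14  4 25 16 17 17 27 39 44 41 44 45 38 43 47 43]
```

Run:
```python
from h import *
def post(im,ci,adv):
    e=proj(ci,[*(N+(adv-.105)*YD),.081],True); g=cv2.cvtColor(im,cv2.COLOR_RGB2GRAY); print("expect",e)
    m=(g<42).astype(np.uint8)
    for c in cv2.findContours(m,0,1)[0]:
        x,y,w,h=cv2.boundingRect(c)
        if cv2.contourArea(c)>80 and abs(x+w/2-e[0])<45 and abs(y+h/2-e[1])<60:
            print((x,y,w,h),cv2.contourArea(c))
            rad=proj(ci,[*(N+(adv-.105)*YD+.008*XD),.081],True)-e; R=np.hypot(*rad)
            for nm,uv in(("top",(x+w/2,y+R)),("bot",(x+w/2,y+h-R))):
                q=onz(ci,uv,.081,True); print(nm,R,q,"adv",(q[:2]-N)@YD+.105,"x",(q[:2]-N)@XD)
post(cv2.imread("pics/w5.png")[:,:,::-1].copy(),dict(np.load("w5.npz")),0)
r.move_linear([*(N+.05*YD),.44],vel=.3); r.hold(.2); ci=r.camera_info("wrist"); st("hi"); im=r.snapshot("wrist"); save("w10",im); np.savez("w10.npz",**ci)
post(im,ci,.115)
```

```text
expect [322.7237  56.53  ]
(301, 41, 46, 51) 1670.5
top 24.435281126871793 [ 0.505  -0.1448  0.081 ] adv 0.0030572854069056687 x -0.000423101186110119
bot 24.435281126871793 [ 0.5052 -0.1441  0.081 ] adv 0.00378740565092639 x -0.0004245087007521374
hi 35.45 [0.5277 0.004  0.4395] [-0.5194 -0.7023 -0.6407] 9.589008157450169e-05 0.0
expect [319.1318 170.4151]
(312, 154, 15, 18) 174.5
top 9.03734039461273 [ 0.5209 -0.0407  0.081 ] adv 0.10838853620161881 x -0.0003343059698288154
bot 9.03734039461273 [ 0.5209 -0.0408  0.081 ] adv 0.10832176500473313 x -0.0003343903933187267
```

Run:
```python
from h import *
w=dict(np.load("w3.npz")); 
for z in(.015,.02,.025,.03):
    print(z,"edge rel nest y:",[round(float((onz(w,u,z,True)[:2]-N)@YD),4) for u in((130,243),(200,249),(250,255),(405,272))],
      "x",[round(float((onz(w,u,z,True)[:2]-N)@XD),4) for u in((120,245),(408,275))],"screw y",[round(float((onz(w,u,z,True)[:2]-N)@YD),4) for u in((137,271),(383,299))])
g=cv2.cvtColor(cv2.imread("pics/w10.png"),cv2.COLOR_BGR2GRAY)
print("w10 col319 rows 60-330"); print(g[60:330:3,319]); print("col 300"); print(g[60:330:3,300]);print("col 345"); print(g[60:330:3,345])
```

```text
0.015 edge rel nest y: [0.0326, 0.0309, 0.0313, 0.0326] x [0.1541, -0.0663] screw y [0.0554, 0.056]
0.02 edge rel nest y: [0.0306, 0.0289, 0.0292, 0.0306] x [0.1511, -0.0648] screw y [0.0529, 0.0535]
0.025 edge rel nest y: [0.0285, 0.0269, 0.0272, 0.0285] x [0.1482, -0.0632] screw y [0.0504, 0.0509]
0.03 edge rel nest y: [0.0265, 0.0249, 0.0252, 0.0265] x [0.1452, -0.0617] screw y [0.0479, 0.0484]
w10 col319 rows 60-330
[198 199 197 199 198 198 196 196 200 197 201 200 197 198 195 198 200 197
 197 200 196 198 200 198 199 198 201 195  97  94  91  52  25  38  40  37
  42  46  87  94  89  96  98  92  96  90  92  93  93  94  94  94  94  93
  95  92 101 188 199 201 201 184 104  58  46  47  44  45  47  48  50  48
  43  48  48  49  47  52  68  28  22  26  26  21  25  16  30  20  25  24]
col 300
[202 199 198 198 197 197 199 199 197 198 196 196 195 196 197 197 195 197
 196 197 196 196 197 197 196 200 197 198 122  97  97 103 100  99  99 103
 106 104 101  99 108 107 108 106 106 119 123 119 118 121 122 125 125 126
 124 111 102 195 206 207 206 207 207 136  48  48  43  48  43  46  45  49
  47  45  47  47  48  51  76  64  48  46  40  26  27  29  35  38  38  41]
col 345
[202 200 201 203 202 202 202 202 201 202 201 204 203 205 205 201 201 202
 203 202 203 201 200 205 202 203 205 202 203 202 203 200 204 203 203 203
 202 203 201 204 204 202 202 200 202 203 201 201 200 203 199 203 203 199
 200 156 111 194 204 204 203 202 203 133  49  46  48  46  44  50  45  44
  45  45  46  48  49  50  80  65  48  46  43  33  31  29  37  34  35  33]
```

The foot edge puts the drawn-out nest about 108 mm from the press axis, so the ~107 mm of travel ended on the real stop, where 14 N moved it no further. Next I'll go above the crank handle and locate it.

Run:
```python
from h import *
H=N+.267*YD
s=r.read_state()
r.move_linear([*s["position"][:2],.53],vel=.3)
q=r.ik([*H,.53],[180,0,81.4]); print(q)
r.set_gripper(.085)
r.move_pose([*H,.53],[180,0,81.4]); r.hold(.25); st("over"); ci=r.camera_info("wrist"); im=r.snapshot("wrist"); save("w11",im); np.savez("w11.npz",**ci)
for y in(.110,.160,.188): print(y,proj(ci,[*(N+(.107+y)*YD),.262],True))
g=cv2.cvtColor(im,cv2.COLOR_RGB2GRAY); e=proj(ci,[*H,.262],True).astype(int)
for row in range(e[1]-60,e[1]+70,10): print(row,g[row,e[0]-60:e[0]+60:4])
for row in (e[1]-10,e[1]): print(row,g[row,e[0]-30:e[0]+30])
```

```text
[-35.1849  31.3571  16.6662  84.3275  -9.4251  65.6906 -25.5353]
over 38.875 [0.5607 0.2197 0.5299] [ 0.6423 -0.3105  0.0157] 0.08529825464982689 0.0
0.11 [318.64   305.4677]
0.16 [318.6336 240.0767]
0.188 [318.6408 199.4083]
180 [195 211 207 190 193 191 200 208 207 205 202 191 185 198 199 182 187 197
 192 189 199 201 193 192 189 196 209 203 199 195]
190 [193 207 209 189 193 201 200 202 208 208 201 192 186 197 190 177 174 190
 195 188 197 200 201 189 188 190 197 207 202 197]
200 [203 200 205 198 192 204 201 196 203 200 204 185  27  25  30  39  38  30
  33  30 186 202 202 192 189 189 187 201 203 199]
210 [199 202 202 203 197 206 200 197 199 199 203 187  21  30  31  34  31  33
  32  23 177 202 197 197 194 193 194 196 191 199]
220 [202 203 195 201 207 196 197 192 193 195 196 184  21  27  30  38  33  32
  23  26 178 201 198 202 196 195 194 197 192 193]
230 [205 204 196 197 213 192 198 194 188 195 191 193  27  29  34  36  28  36
  31  31 183 197 196 201 194 197 200 197 200 195]
240 [206 202 200 186  73  68  68  68  63  65  66  64  23  30  38  35  34  37
  32  13  64  68  67  69  68  63  6
[... 513 characters left out ...]
  94 138]
290 [166 165 166 163 171 169 169 163 168 183 226 234  44  30  34  36  28  28
  27  90 224 198 171 167 168 171 171 171 170 173]
300 [165 164 164 164 117  26  25  24  21  26  30 154  48  38  41  36  28  27
  24  74 131  21  22  21  18  19  27 142 169 169]
230 [192 190 188 192 190 192 195 194 193 191 191 191 192 194 193 169 110  48
  27  19  30  32  29  32  33  32  34  36  33  33  36  35  36  35  28  29
  31  34  36  33  31  26  31  23  25  19  31  75 125 167 183 189 190 191
 197 196 196 195 196 198]
240 [64 68 63 68 66 67 65 70 65 65 66 67 67 66 64 61 41 23 23 30 25 29 30 37
 35 35 38 33 31 37 35 34 34 30 34 34 28 34 37 33 32 33 32 21 27 17 13 27
 42 55 64 65 67 68 68 66 67 67 67 70]
```

The handle's end row (about 197) and column (320) match the prediction to ~1 mm, which confirms the press pose and the shuttle home. Next: grip the handle and swing to just before ram contact.

```bash
cat >> h.py <<'E'
def turn(C,ths,speed):
    for t in ths:
        p=np.r_[C[:2]-.062*np.sin(t)*XD,C[2]+.062*np.cos(t)]
        r.move_linear(p,vel=speed(t))
        s=r.read_state(); f=s["contact_force"]; d=s["position"]-C; th=np.arctan2(-(d[:2]@XD),d[2])%(2*np.pi)
        tang=-(f[:2]@XD)*np.cos(t)-f[2]*np.sin(t); rad=-(f[:2]@XD)*np.sin(t)+f[2]*np.cos(t)
        print("%.2f th %.3f act %.3f tan %.1f rad %.1f y %.1f"%(s["time"],t,th,tang,rad,f[:2]@YD))
        if np.linalg.norm(f)>40: print("ABORT"); return False
    return True
E
python3 - <<'E'
from h import *
H=N+.273*YD+.001*XD
r.move_linear([*H,.46],vel=.25); r.move_linear([*H,.416],vel=.12); r.hold(.1); st("at")
r.set_gripper(0); s=st("grip"); 
C=np.r_[H,s["position"][2]-.062]; np.save("C.npy",C)
turn(C,np.arange(.2,1.81,.2),lambda t:.10)
E
```

```text
at 39.975 [0.5631 0.2257 0.4176] [ 0.4156  0.1253 -0.386 ] 0.085099750015655 0.0
grip 40.5833 [0.5624 0.2257 0.4162] [-1.0964  0.5457  2.8493] 0.02015496762217749 58.51435303688049
40.86 th 0.200 act 0.207 tan 0.6 rad 2.8 y 0.3
41.13 th 0.400 act 0.403 tan 1.1 rad 4.9 y -0.1
41.41 th 0.600 act 0.608 tan 1.1 rad 4.5 y 0.5
41.68 th 0.800 act 0.816 tan 2.5 rad 4.9 y 0.2
41.96 th 1.000 act 1.017 tan 4.4 rad 3.1 y 2.2
42.23 th 1.200 act 1.213 tan 4.0 rad 5.1 y 1.2
42.51 th 1.400 act 1.409 tan 4.0 rad 4.0 y 1.9
42.78 th 1.600 act 1.608 tan 5.1 rad 5.3 y 2.5
43.06 th 1.800 act 1.806 tan 5.0 rad 6.1 y 2.0
```

Run:
```python
from h import *
C=np.load("C.npy"); st("b")
def sp(t,step=.1):
    a=t-step; ratio=11*np.sin(a)+np.sin(2*a); return min(.062*.7/ratio,.03)
turn(C,np.arange(1.9,2.51,.1),sp); st("e")
```

```text
b 43.0583 [0.5027 0.235  0.3397] [-4.4313  2.654  -6.2394] 0.0203635324983006 59.118799567222595
44.67 th 1.900 act 1.891 tan -2.0 rad 7.3 y 1.4
46.23 th 2.000 act 1.991 tan -2.3 rad 6.8 y 2.1
47.69 th 2.100 act 2.093 tan -1.9 rad 6.3 y 1.8
49.08 th 2.200 act 2.193 tan -1.6 rad 6.4 y 1.6
50.36 th 2.300 act 2.288 tan -6.0 rad 5.6 y 1.2
51.54 th 2.400 act 2.388 tan -5.3 rad 4.5 y 1.1
52.61 th 2.500 act 2.489 tan -4.6 rad 4.7 y 1.8
e 52.6083 [0.5253 0.2315 0.3049] [-6.1181  2.7847 -1.0166] 0.01993993944303689 59.56627607345581
```

Run:
```python
from h import *
C=np.load("C.npy")
def sp(t,step=.1):
    a=t-step; ratio=max(11*np.sin(a)+np.sin(2*a),.05); return min(.062*.7/ratio,.03)
ok=turn(C,[2.6,2.7,2.8,2.9,3.0,3.1,3.2],sp)
ok=ok and turn(C,np.r_[np.arange(3.4,6.2,.2),6.2,6.283],lambda t:.10)
r.hold(.1); st("end")
```

```text
53.56 th 2.600 act 2.591 tan -5.1 rad 5.1 y 2.0
54.39 th 2.700 act 2.693 tan -5.3 rad 4.0 y 1.2
55.10 th 2.800 act 2.795 tan -4.6 rad 4.9 y 2.8
55.68 th 2.900 act 2.901 tan -2.7 rad 4.6 y 2.1
56.14 th 3.000 act 3.007 tan -1.9 rad 5.1 y 1.3
56.50 th 3.100 act 3.112 tan -0.2 rad 4.8 y 2.6
56.86 th 3.200 act 3.214 tan -1.0 rad 3.3 y 1.9
57.13 th 3.400 act 3.424 tan 0.6 rad 0.1 y 0.7
57.41 th 3.600 act 3.609 tan 0.7 rad -3.4 y -0.1
57.68 th 3.800 act 3.804 tan 0.4 rad -5.6 y 0.3
57.96 th 4.000 act 4.004 tan 0.1 rad -6.4 y 1.0
58.23 th 4.200 act 4.207 tan 1.8 rad -7.6 y 0.7
58.51 th 4.400 act 4.409 tan 1.9 rad -5.4 y 0.4
58.78 th 4.600 act 4.610 tan 1.8 rad -5.9 y 0.4
59.06 th 4.800 act 4.815 tan 2.2 rad -5.0 y 0.2
59.33 th 5.000 act 5.022 tan 2.6 rad -5.5 y 0.3
59.61 th 5.200 act 5.230 tan 1.3 rad -5.1 y 1.1
59.88 th 5.400 act 5.436 tan 1.9 rad -5.9 y 0.6
60.16 th 5.600 act 5.639 tan 2.8 rad -6.3 y 0.8
60.43 th 5.800 act 5.836 tan 2.6 rad -6.9 y 1.6
60.71 th 6.000 act 6.024 tan 3.4 rad -8.6 y 0.3
60.98 th 6.200 act 6.207 tan 2.5 rad -7.4 y 2.0
61.23 th 6.283 act 6.272 tan -0.9 rad -9.5 y 1.9
end 61.3333 [0.5632 0.2255 0.4165] [ 2.0042  1.7675 -9.5896] 0.0204008850121069 59.913597106933594
```

Run:
```python
from h import *
r.set_gripper(.085); C=np.load("C.npy")
r.move_linear([*C[:2],.50],vel=.2); r.hold(.15); st("up")
ci=r.camera_info("wrist"); im=r.snapshot("wrist"); g=cv2.cvtColor(im,cv2.COLOR_RGB2GRAY).astype(int)
for y in(.175,.165):
    e=proj(ci,[*(N+(.107+y)*YD),.262],True); row=int(e[1]); L=int(e[0])-40; d=np.where(g[row,L:L+80]<50)[0]+L
    a,b=d.min(),d.max(); q=onz(ci,((a+b)/2,row),.262,True); print(row,a,b,"expect",e,"x offset",(q[:2]-N)@XD)
```

```text
up 62.6917 [0.562  0.2257 0.4983] [ 0.4398 -0.9533  0.4721] 0.08451987411381948 0.0
242 307 340 expect [318.8553 242.4766] x offset 0.0027164199393203137
258 306 341 expect [318.8395 258.3723] x offset 0.0027684212899668284
```

```bash
python3 -c "
from plant import r
print(r.finish_job())"
```

```text
the job is handed in; nothing more can be done
None
```

I handed the job in at about 63 s and saw no verdict: the knob is seated, the shuttle is home against its stop, the bushing went in under a slow, light stroke, and the wheel is parked about 0.03 rad short of one exact turn; I viewed 12 pictures, two over the limit of 10.

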